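# Bring the covered parts tray under the bench lamp

### The job

The last parts case of the row has slumped into the place under the lamp: bring it back upright on its thin edge, snug against the row, and slide the covered parts tray, without lifting it, square and centred under the lamp until its long side is gently home against the drawer unit. Do not knock the lamp or shift the other things on the bench.

Things in the scene. Friction and masses are not known exactly. Their poses are not given: they have to be found in the camera images.
- drawer_unit: fixed low wooden drawer unit at the back of the bench, 120 deep (x), 75 mm high, y from -200 to +240 mm; the row of cases and the lamp are fixed to it. Origin: on the bench at the foot of its flat front face, in line with the middle of the lamp shade. x points into the unit (away from the robot; the front face is x = 0), y left along the front face, z up
- place (a point): where the centre of the tray belongs: on the bench, 50 mm in front of the unit's front face (unit x = -50 mm, y = 0); axes as the unit's
- row_face (a point): on the bench, foot of the middle of the row's right-hand face (unit y = +122 mm). The row: three parts cases on edge, fixed, left of the place, size as the loose case, unit x = -115 to -25 mm, 120 mm high; a steel bookend, 130 mm high, closes it on the left, to unit y = +216 mm. Axes as the unit's
- shade_rim (a point): centre of the lamp shade's flat round underside, 140 mm diameter, 185 mm above the bench, at unit x = -55 mm, y = 0 (so its front rim is at unit x = -125 mm). The shade reaches up to 300 mm. The lamp's arm runs from its top back to the base on the unit; nothing of the lamp is nearer to the robot than the rim. Axes as the unit's
- lamp: the black bench lamp with a bell shade, fixed to the drawer unit; this frame coincides with the drawer unit's frame
- tray: loose white parts tray with a closed clear cover: a flat box 100 (x) by 160 (y) by 26 mm high, about 0.35 kg, friction about 0.6, too wide to grip. Origin: centre of its underside. Starts in front and to the right of the place, turned up to 0.35 rad; belongs with its y along the unit's y, its +x (far, 160 mm) side against the unit's front face
- case: loose flat case like the row's, black, clear lid: 90 (x, along the unit's x) by 30 (y, thickness) by 120 mm (z), 0.22 kg. Origin: centre of its 90 x 30 foot. Leans 25 degrees left, top against the row's face; its foot's left edge is on the bench 51 mm right of that face, its right edge 78 mm, 13 mm up. Pushed low to the left, the foot slides in and it stands up. Home: y 15 mm right of the face
- loupe_a: loose black eye loupe standing on the bench right of the place, 38 mm diameter, 34 mm high; origin centre of underside
- loupe_b: another loupe, same size, standing in front of the row; origin centre of underside
- jar: loose amber jar with a black cap, 42 mm diameter, 55 mm high, right of the place; origin centre of underside
- tin: loose round aluminium tin, 69 mm diameter, 28 mm high, at the right; origin centre of underside
- screwdriver: loose screwdriver 150 mm long lying at the left; lies along its x
- brush: loose brush 160 mm long lying at the left; lies along its x
- holder: loose brass ring 60 mm diameter, 16 mm high, left of the row; origin centre of underside
There are look-alikes about, which are no part of the job. Leave any green look-alike of the case alone. Leave any turquoise look-alike of the tray alone.

How it is judged:
By the outcome, as a careful person would: the job done as asked, in the order asked, and still so for the second after the job is handed in, with the robot touching nothing.
It also fails if it takes over 72 s, if anything falls off the work surface, if the arm or the gripper's body presses on something with over 40 N, if the wrist force passes 120 N, or if a joint passes its speed limit or range.

### The arm

A 7-joint arm with a two-finger parallel gripper is mounted at the origin on the work surface. World frame = base frame: x ahead of the robot, y to its left, z up, the work surface at z = 0. Lengths are in m, angles in rad, forces in N, time in s.
With the tool pointing down it reaches from about 0.425 to 0.975 m from the base axis. Payload 16.7 kg.
Tool frame: the origin (TCP) lies midway between the tips of the shut fingers; the grasp point (between the pads) lies 19 mm behind it; z points along the fingers, y is the direction in which the jaws open and shut (so a half turn about z gives the same grasp; the last joint's range is limited). The gripper opens to 85 mm and grips with 20 to 120 N. Pads are 22 mm wide; open, the fingers measure 114 mm over their backs; the gripper's body (76 mm by 85 mm) begins 54 mm behind the grasp point. The pads swing forward as they close: fully open they stand 13 mm farther back than shut.
Start: joints at [1.188, 0.426, 0.074, 1.606, -0.034, 1.111, -0.067], TCP at [0.156, -0.657, 0.231] pointing down, gripper open.
Joint ranges: [-2.85, 2.85], [-0.5, 2.14], [-1.23, 1.37], [0.21, 2.46], [-1.02, 4.16], [0.16, 2.05], [-2.73, 2.73]. Speed limits (rad/s): [1.89, 1.89, 2.39, 2.39, 3.01, 3.01, 3.01].

### API

Orientations are given as a unit quaternion [x, y, z, w].
In Python, from station import sensors, camera, camera_params, job_done gives the robot as it stands. The module is installed in compiled form; this text tells all that it offers.
- The arm moves only by the tool jog_arm, never from a script. Its argument "steps" is a list of rows, each a list of 3 entries, a list of its own where there are three numbers: the shift along the tool's x, y, z in mm, then the turn, a rotation vector about the tool's x, y, z in rad, then the closure, from 0 (fully open) to 1 (shut). In form: [[[tx, ty, tz], [ax, ay, az], fingers], ...]. A call has 1 to 8 rows; each row is the pose to reach, as a shift and turn from the pose commanded when the call began, along the tool's axes at that moment; what a row does not reach only later rows make up. A row lasts 1/10 s, in which the tool goes at most 50 mm and 8.59 degrees, less where a joint would pass 70% of its speed; a pose out of reach is approached as far as the arm can. A call with a gripper value outside its range is refused whole. The fingers move at their own pace and stop on an object; the grip force is fixed at half the most. Time passes only in rows, so rows that repeat a pose let the fingers close. It gives the time, the measured TCP pose, the force and the opening at its end, in the units of the state.
- sensors.state(): the state, without advancing time (a new reading comes with each control period).
- camera(name): name is "scene" or "top" or "wrist"; returns (picture, depth): 384x512x3 uint8, red, green, blue; 384x512 float32, m along the optical axis (not along the pixel's ray), 0 where there is no reading.
- camera_params(name): a dict with "mtx" (3x3 intrinsics, pixels), "xyz" and "rotation" of the camera in the world; the wrist camera has in their place "tool_from_camera" (4x4, takes a point from camera to tool coordinates, whose origin is the TCP and whose axes are the flange's). Camera axes: x right, y up, looking along -z (the intrinsics and any distortion apply to the point x, -y, -z); pixel columns grow to the right and rows downward; lengths in m; the calibration is good to about 2 mm. A picture is of the moment at which its call begins: read the wrist's pose just before it. camera_params takes no time and is no camera call.
- job_done(): hands the job in, once; it reports no verdict.
The state is a dict: "clock": time; "joint_positions": joint angles; "qd": joint speeds; "joint_efforts": joint torques, N m; "tcp_pos": TCP position; "ee_rot": TCP orientation; "ft_force": force on the tool from outside, world axes, zero at the start; "torque": the same for the moment, N m; "opening": finger opening in m.
Only numpy, scipy, OpenCV 4.12 (cv2) and the standard library are available. Lean on these libraries where they do the work, as an engineer would, in place of code of your own. Each camera call takes 0.05 s, during which the arm holds its last target. There are 200 camera calls.

## Working session

There is one attempt and no reset: what is moved stays moved. The work goes in short steps, Python scripts to look and compute and a tool call to move; the robot and the scene stay as the last step left them, time stands still between calls to the robot, and variables do not carry over. Pictures are saved under pics/ and viewed, about 8 in all and at most 12, crops included, and the job is handed in when it is done.

Besides the shell and the picture viewer there is one more tool, called after "Request:" as name(argument=value, ...) on one line, values as JSON. jog_arm: Moves the arm, as the interface text tells. Its arguments: {"type":"object","properties":{"steps":{"type":"array","items":{"type":"array"}}},"required":["steps"]}

```bash
mkdir -p pics; cat > h.py <<'E'
import numpy as np,cv2
from station import sensors,camera,camera_params,job_done
from scipy.spatial.transform import Rotation as R
def rot(p):
    r=np.array(p["rotation"],float)
    return r if r.shape==(3,3) else R.from_quat(r.ravel()).as_matrix()
def cam(name):
    s=sensors.state(); p=camera_params(name); im,d=camera(name)
    if name=="wrist":
        T=np.eye(4);T[:3,:3]=R.from_quat(s["ee_rot"]).as_matrix();T[:3,3]=s["tcp_pos"]
        T=T@np.array(p["tool_from_camera"])
    else:
        T=np.eye(4);T[:3,:3]=rot(p);T[:3,3]=p["xyz"]
    return im,d,np.array(p["mtx"]),T
def cloud(d,K,T):
    v,u=np.mgrid[:d.shape[0],:d.shape[1]]
    P=np.stack([(u-K[0,2])/K[0,0]*d,-(v-K[1,2])/K[1,1]*d,-d],-1)
    W=P@T[:3,:3].T+T[:3,3]; W[d==0]=np.nan
    return W
E
python3 - <<'E'
from h import *
for n in("scene","top"):
    im,d,K,T=cam(n); print(n,camera_params(n).keys(),K.round(1).tolist(),T.round(3).tolist())
    np.savez(f"{n}.npz",im=im,d=d,K=K,T=T)
    cv2.imwrite(f"pics/{n}.png",im[...,::-1])
    print(np.mean(d>0))
s=sensors.state();print(s)
E
```

```text
scene dict_keys(['mtx', 'xyz', 'rotation']) [[356.0, 0.0, 251.4], [0.0, 356.0, 193.0], [0.0, 0.0, 1.0]] [[0.386, -0.812, 0.438, 0.986], [0.923, 0.342, -0.179, -0.137], [-0.004, 0.473, 0.881, 0.871], [0.0, 0.0, 0.0, 1.0]]
0.9957326253255209
top dict_keys(['mtx', 'xyz', 'rotation']) [[467.9, 0.0, 264.1], [0.0, 467.9, 196.4], [0.0, 0.0, 1.0]] [[-0.008, 0.991, -0.136, 0.46], [-1.0, -0.01, -0.01, 0.007], [-0.012, 0.136, 0.991, 1.311], [0.0, 0.0, 0.0, 1.0]]
0.9959004720052084
{'clock': 0.1, 'joint_positions': array([ 1.18850768,  0.42671215,  0.07382728,  1.60654861, -0.03406322,
        1.11078824, -0.06708743]), 'qd': array([ 0.00044982, -0.0018687 , -0.00051904, -0.00352177,  0.00014442,
        0.00075124,  0.00039783]), 'joint_efforts': array([ 8.11433187e-03, -9.51538467e+01,  3.77163202e+00, -4.64396811e+01,
        1.95730990e-02,  6.47433350e-03, -1.37939622e-06]), 'tcp_pos': array([ 0.15561071, -0.65643774,  0.23064891]), 'ee_rot': array([ 9.93232454e-01,  1.16141867e-01, -1.23842256e-04, -5.86147721e-04]), 'ft_force': array([0.29258796, 0.30677186, 1.21364595]), 'torque': array([-0.04409262,  0.02195235,  0.00779605]), 'opening': 0.08517652728223753}
```

View pics/scene.png

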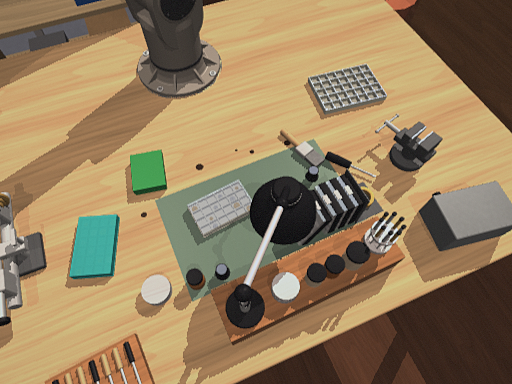

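View pics/top.png

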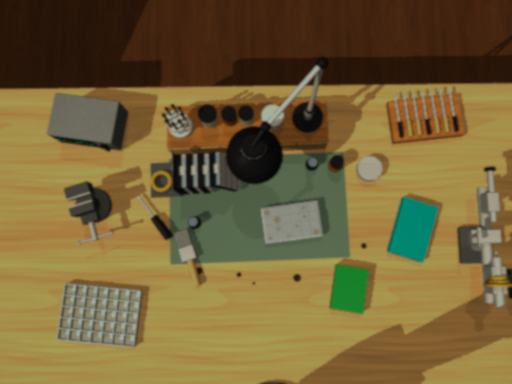

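Scene: the tray lies at (218,208), the lamp shade at (283,210), and the row at (335,208). Top: shade at (254,155), row at x 172–238, tray at (291,221), loupe_a (312,162), jar (336,162), tin (369,168), loupe_b (194,222).

```bash
cat > m.py <<'E'
from h import *
for n in("top","scene"):
    z=np.load(n+".npz");im=z["im"];W=cloud(z["d"],z["K"],z["T"])
    X,Y,Z=np.moveaxis(W,-1,0);hsv=cv2.cvtColor(im,cv2.COLOR_RGB2HSV).astype(int)
    reg=(X>.45)&(X<1.0)&(abs(Y)<.4)
    print(n,"table z",np.nanmedian(Z[(abs(Z)<.01)&reg]))
    # unit top, brown
    m=reg&(abs(Z-.075)<.006)&(X>.6)
    pts=np.c_[X[m],Y[m]].astype(np.float32)
    # front edge: min X per y bin
    b=np.round(pts[:,1]/.01).astype(int)
    e=np.array([[pts[b==k,0].min(),k*.01] for k in np.unique(b) if (b==k).sum()>5])
    print("front edge",e.round(3).tolist()); print("unit y",pts[:,1].min(),pts[:,1].max(),"medz",np.median(Z[m]))
    # tray
    m=reg&(abs(Z-.026)<.007)&(hsv[...,1]<60)&(hsv[...,2]>100)
    nc,l,st,c=cv2.connectedComponentsWithStats(m.astype(np.uint8))
    for k in range(1,nc):
        if st[k,4]>80:
            q=l==k;P=np.c_[X[q],Y[q]].astype(np.float32)
            print("white",st[k].tolist(),np.median(Z[q]).round(4),cv2.minAreaRect(P*1000))
    # shade
    m=reg&(Z>.18)&(Z<.31)&(hsv[...,2]<70)
    print("shade x",np.percentile(X[m],[1,99]),"y",np.percentile(Y[m],[1,99]),"zmin/max",np.percentile(Z[m],[1,99]))
    m=reg&(Z>.112)&(Z<.126)&(Y>.0)
    print("row top",np.percentile(X[m],[1,99]).round(3),np.percentile(Y[m],[1,99]).round(3))
    # things heights
    m=reg&(Z>.010)&(Z<.065)&(X<.87)
    nc,l,st,c=cv2.connectedComponentsWithStats(m.astype(np.uint8))
    for k in range(1,nc):
        if st[k,4]>40:
            q=l==k;P=np.c_[X[q],Y[q]].astype(np.float32)*1000
            print("obj",c[k].round(),st[k,4],np.percentile(Z[q],95).round(3),[np.round(v,0) for v in cv2.minAreaRect(P)])
E
python3 m.py
```

```text
top table z -1.921953887218386e-05
front edge [[0.778, -0.15], [0.778, -0.14], [0.778, -0.13], [0.775, -0.12], [0.775, -0.11], [0.775, -0.1], [0.773, -0.09], [0.776, -0.08], [0.773, -0.07], [0.776, -0.06], [0.773, -0.05], [0.776, -0.04], [0.773, -0.03], [0.777, -0.02], [0.796, -0.01], [0.807, 0.0], [0.88, 0.01], [0.866, 0.02], [0.823, 0.03], [0.825, 0.04], [0.826, 0.05], [0.823, 0.06], [0.821, 0.07], [0.815, 0.08], [0.81, 0.09], [0.798, 0.1], [0.658, 0.11], [0.656, 0.12], [0.655, 0.13], [0.766, 0.14], [0.767, 0.15], [0.653, 0.16], [0.651, 0.17], [0.651, 0.18], [0.651, 0.19], [0.651, 0.2], [0.65, 0.21], [0.65, 0.22], [0.649, 0.23], [0.648, 0.24], [0.644, 0.25], [0.765, 0.26], [0.763, 0.27], [0.763, 0.28]]
unit y -0.15486677 0.28512034 medz 0.07471825350071537
white [358, 157, 24, 24, 417] 0.0279 ((713.6524658203125, -272.23126220703125), (62.72164535522461, 65.6882553100586), 45.05331039428711)
white [261, 201, 62, 43, 1976] 0.0254 ((566.2352905273438, -54.29850769042969), (99.80149841308594, 157.931396484375), 7.312812805175781)
white [179, 243, 17, 19, 134] 0.0213 ((485.922576904296
[... 2897 characters left out ...]
64(7.0)]
obj [369. 194.] 100 0.018 [array([687., 327.]), array([29., 59.]), np.float64(80.0)]
obj [342. 222.] 255 0.063 [array([738., 213.]), array([95., 12.]), np.float64(85.0)]
obj [102. 241.] 1638 0.028 [array([ 546., -380.]), array([ 87., 160.]), np.float64(73.0)]
obj [308. 238.] 113 0.062 [array([744., 115.]), array([52.,  7.]), np.float64(82.0)]
obj [222. 270.] 144 0.036 [array([ 731., -112.]), array([27., 29.]), np.float64(70.0)]
obj [195. 278.] 309 0.056 [array([ 729., -178.]), array([38., 39.]), np.float64(41.0)]
obj [156. 289.] 727 0.03 [array([ 714., -273.]), array([68., 67.]), np.float64(26.0)]
obj [128. 357.] 1130 0.031 [array([ 831., -370.]), array([80., 63.]), np.float64(4.0)]
```

```bash
cat >> h.py <<'E'
TH=.0345; O=np.array([.7720,.0460])
def unit(W,th=None,o=None):
    th=TH if th is None else th; o=O if o is None else o
    c,s=np.cos(th),np.sin(th); d=W[...,:2]-o
    return np.stack([d[...,0]*c+d[...,1]*s,-d[...,0]*s+d[...,1]*c,W[...,2]],-1)
def world(ux,uy):
    c,s=np.cos(TH),np.sin(TH); return O+np.array([ux*c-uy*s,ux*s+uy*c])
E
python3 - <<'E'
from h import *
for n in("top","scene"):
    z=np.load(n+".npz");W=cloud(z["d"],z["K"],z["T"]);U=unit(W)*1000
    X,Y,Z=np.moveaxis(U,-1,0)
    m=(abs(Z-74.7)<3)&(X<30)&(X>-10)&(Y<-60)&(Y>-195); m2=(abs(Z-74.7)<3)&(X<30)&(X>-12)&(Y>217)&(Y<238)
    print(n,"edge right",np.percentile(X[m],2),"left",np.percentile(X[m2],2) if m2.any() else 0)
    m=(abs(Z-74.7)<3)&(X>30)&(X<100); print("unit y ext",np.percentile(Y[m],[.5,99.5]))
    m=(Z>187)&(Z<215)&(abs(Y)<90)&(X<40)&(X>-140); print("shade",cv2.minEnclosingCircle(np.c_[X[m],Y[m]].astype(np.float32)))
    for a,b in((15,40),(40,60),(60,80),(80,100),(100,115),(115,130)):
        m=(Z>a)&(Z<b)&(Y>30)&(Y<122)&(X<-5)&(X>-150)
        if m.sum()>5: print(a,b,m.sum(),"x",np.percentile(X[m],[1,99]).round(1),"y",np.percentile(Y[m],[1,50,99]).round(1))
    m=(Z>112)&(Z<128)&(Y>100)&(Y<240)&(X<0)&(X>-130);print("rowtop x",np.percentile(X[m],[1,99]).round(1),"y",np.percentile(Y[m],[1,99]).round(1))
E
```

```text
top edge right 1.1604913886417618 left 1.6569408692886403
unit y ext [-201.07165105  502.97573679]
shade ((-58.030338287353516, -2.311187744140625), 69.45755004882812)
15 40 78 x [-114.8  -82.3] y [ 42.6  52.  120.7]
40 60 64 x [-114.6  -78.1] y [ 55.4  62.2 120.7]
60 80 84 x [-114.2  -64.1] y [ 64.1  70.5 120.5]
80 100 147 x [-114.4  -27.7] y [ 72.7  79.5 106.9]
100 115 322 x [-114.2  -25.9] y [ 83.1 106.5 120.6]
115 130 202 x [-113.   -26.7] y [ 88.6  99.6 121.8]
rowtop x [-115.6  -27.9] y [100.9 211.6]
scene edge right 2.1525904333862345 left 2.9686195391363626
unit y ext [-199.75160384  379.19147871]
shade ((-52.630428314208984, -3.648005962371826), 68.79300689697266)
15 40 67 x [-38.5 -24.2] y [ 45.1  62.9 121.8]
40 60 41 x [-33.5 -24.1] y [ 57.7  74.  121.7]
60 80 46 x [-31.5 -24.4] y [ 64.8  80.7 121.7]
80 100 58 x [-36.9 -24. ] y [ 75.4  85.4 109.9]
100 115 252 x [-113.   -24.5] y [ 84.3 112.7 121.9]
115 130 139 x [-109.1  -27.5] y [ 90.9 102.9 121.9]
rowtop x [-115.8  -26.8] y [102.4 213.4]
```

Request:
jog_arm(steps=[[[0, 0, -30], [0, 0, 0], 0]])

```text
clock: 0.2
tcp_pos: [0.1552, -0.6548, 0.2574]
ee_rot: [0.993, 0.116, -0.001, -0.003]
ft_force: [1.0, -0.7, 0.3]
opening: 0.0857
```

```bash
cat >> h.py <<'E'
def go(ux,uy,z,yaw=0,tilt=0,jaw90=False):
    """print tool-frame shift(mm)/rotvec to a unit-frame pose (mm); tilt leans fingers forward"""
    s=sensors.state(); Rc=R.from_quat(s["ee_rot"])
    t=np.r_[world(ux/1e3,uy/1e3),z/1e3]
    Rt=R.from_euler('z',TH+yaw)*R.from_euler('y',-tilt)*R.from_matrix(np.diag([1,-1,-1.]))
    if jaw90: Rt=Rt*R.from_euler('z',jaw90*np.pi/2)
    print("now unit",(unit(np.array(s["tcp_pos"]))*1e3).round(1),"goal world",t.round(4),"j",np.round(s["joint_positions"],2),"F",np.round(s["ft_force"],1))
    print("SHIFT",(Rc.inv().apply(t-s["tcp_pos"])*1e3).round(1),"TURN",(Rc.inv()*Rt).as_rotvec().round(3))
E
python3 -c "
from h import *
go(-270,-25,320); go(-200,-25,150,0,.785)"
```

```text
now unit [-640.6 -679.1  257.4] goal world [0.503  0.0117 0.32  ] j [ 1.19  0.41  0.08  1.58 -0.03  1.17 -0.07] F [ 1.  -0.7  0.3]
SHIFT [ 492.2 -568.6  -58.9] TURN [-0.007  0.001  0.198]
now unit [-640.6 -679.1  257.4] goal world [0.573  0.0141 0.15  ] j [ 1.19  0.41  0.08  1.58 -0.03  1.17 -0.07] F [ 1.  -0.7  0.3]
SHIFT [ 561.  -553.6  111. ] TURN [-0.085  0.784  0.185]
```

Request:
jog_arm(steps=[[[492, -569, -60], [0, 0, 0.198], 0], [[492, -569, -60], [0, 0, 0.198], 0], [[492, -569, -60], [0, 0, 0.198], 0], [[492, -569, -60], [0, 0, 0.198], 0], [[492, -569, -60], [0, 0, 0.198], 0], [[492, -569, -60], [0, 0, 0.198], 0], [[492, -569, -60], [0, 0, 0.198], 0], [[492, -569, -60], [0, 0, 0.198], 0]])

```text
clock: 1.0
tcp_pos: [0.3402, -0.3011, 0.2933]
ee_rot: [1.0, 0.017, -0.0, 0.0]
ft_force: [1.0, -0.1, 0.1]
opening: 0.0852
```

```bash
python3 -c "
from h import *
go(-270,-25,320)"
```

```text
now unit [-443.5 -332.   293.3] goal world [0.503  0.0117 0.32  ] j [ 0.72  0.01 -0.14  1.99  0.    1.14 -0.95] F [ 1.  -0.1  0.1]
SHIFT [ 173.5 -307.   -26.8] TURN [0. 0. 0.]
```

Request:
jog_arm(steps=[[[174, -307, -27], [0, 0, 0], 0], [[174, -307, -27], [0, 0, 0], 0], [[174, -307, -27], [0, 0, 0], 0], [[174, -307, -27], [0, 0, 0], 0], [[174, -307, -27], [0, 0, 0], 0], [[174, -307, -27], [0, 0, 0], 0], [[174, -307, -27], [0, 0, 0], 0], [[174, -307, -27], [0, 0, 0], 0]])

```text
clock: 1.8
tcp_pos: [0.5047, 0.0157, 0.3204]
ee_rot: [1.0, 0.021, 0.0, -0.001]
ft_force: [0.3, -1.0, 0.3]
opening: 0.0852
```

```bash
python3 -c "
from h import *
go(-200,-25,150,0,.785)"
```

```text
now unit [-268.2  -21.1  320.4] goal world [0.573  0.0141 0.15  ] j [ 0.32  0.1  -0.52  1.84  0.05  1.21 -1.74] F [ 0.3 -1.   0.3]
SHIFT [ 68.    4.8 170.5] TURN [-0.005  0.784  0.006]
```

Request:
jog_arm(steps=[[[68, 5, 100], [0, 0.785, 0.006], 0], [[68, 5, 100], [0, 0.785, 0.006], 0], [[68, 5, 100], [0, 0.785, 0.006], 0], [[68, 5, 100], [0, 0.785, 0.006], 0], [[68, 5, 170], [0, 0.785, 0.006], 0], [[68, 5, 170], [0, 0.785, 0.006], 0], [[68, 5, 170], [0, 0.785, 0.006], 0], [[68, 5, 170], [0, 0.785, 0.006], 0]])

```text
clock: 2.6
tcp_pos: [0.5751, -0.0106, 0.2053]
ee_rot: [0.948, 0.014, 0.318, 0.005]
ft_force: [1.1, -0.1, -0.0]
opening: 0.0852
```

```bash
python3 - <<'E'
from h import *
go(-200,-25,150,0,.785)
go(-58,-25,8,0,.785)
im,d,K,T=cam("wrist");cv2.imwrite("pics/w1.png",im[...,::-1])
E
```

```text
now unit [-198.7  -49.8  205.3] goal world [0.573  0.0141 0.15  ] j [ 0.64  0.11 -0.81  2.3   0.97  0.2  -2.59] F [ 1.1 -0.1 -0. ]
SHIFT [-34.3 -25.7  42.8] TURN [0.021 0.138 0.003]
now unit [-198.7  -49.8  205.3] goal world [0.7149 0.019  0.008 ] j [ 0.64  0.11 -0.81  2.3   0.97  0.2  -2.59] F [ 1.1 -0.1 -0. ]
SHIFT [ -6.7 -30.  241.6] TURN [0.021 0.138 0.003]
```

View pics/w1.png

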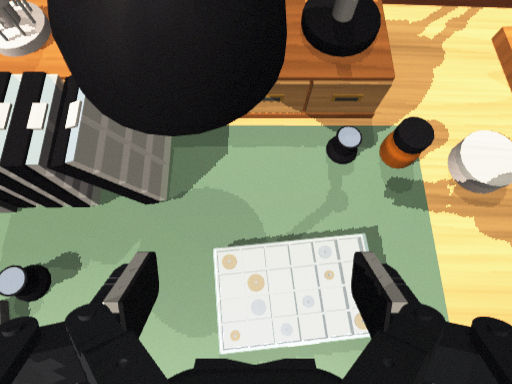

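The wrist view shows the slumped case at (120,140), tray at (292,290), loupe_b at (20,283), loupe_a at (345,143) and jar at (405,143). The arm is stuck at the j6/j7 limits, so I'll fit its kinematics and plan a wrist flip.

```bash
cat > fk.py <<'E'
from h import *
import itertools
from scipy.optimize import least_squares
def fk(q,p,sg):
    d1,L1,L2,L3,b,t,e1,e2=p
    Rz=lambda a:R.from_euler('z',a);Ry=lambda a:R.from_euler('y',a)
    r=Rz(sg[0]*q[0]+b);P=np.array([0,0,d1])
    r=r*Ry(q[1])*Rz(sg[1]*q[2]);P=P+r.apply([e1,0,L1])
    r=r*Ry(q[3])*Rz(sg[2]*q[4]);P=P+r.apply([e2,0,L2])
    r=r*Ry(q[5])*Rz(sg[3]*q[6]+t);P=P+r.apply([0,0,L3])
    return P,r
E
python3 - <<'E'
from fk import *
s=sensors.state()
D=[([1.18850768,.42671215,.07382728,1.60654861,-.03406322,1.11078824,-.06708743],[.15561071,-.65643774,.23064891],[.993232,.116142,-.000124,-.000586]),
([1.19,.41,.08,1.58,-.03,1.17,-.07],[.1552,-.6548,.2574],[.993,.116,-.001,-.003]),
([.72,.01,-.14,1.99,0,1.14,-.95],[.3402,-.3011,.2933],[1,.017,0,0]),
([.32,.1,-.52,1.84,.05,1.21,-1.74],[.5047,.0157,.3204],[1,.021,0,-.001]),
(s["joint_positions"],s["tcp_pos"],s["ee_rot"])]
best=[]
for sg in itertools.product((1,-1),repeat=4):
  for b in(0,np.pi):
    def f(p):
        o=[]
        for q,P,w in D:
            a,r=fk(q,p,sg);o+=[*(a-P),*(.3*(r.inv()*R.from_quat(w)).as_rotvec())]
        return o
    r=least_squares(f,[.3,.5,.48,.35,b,0,0,0]);best.append((r.cost,sg,r.x,np.round(r.fun,4)))
best.sort(key=lambda v:v[0])
for v in best[:2]:print(v[0],v[1],v[2].round(4).tolist());
print(best[0][3].reshape(-1,6))
np.savez("fk.npz",p=best[0][2],sg=best[0][1])
E
```

```text
0.0005580374353059962 (-1, -1, -1, -1) [0.234, 0.5851, 0.4918, 0.3267, -0.1042, 1.4715, -0.0085, -0.0066]
0.09194536162594912 (-1, -1, -1, -1) [0.1872, -0.5928, -0.5045, -0.3944, 3.0476, -1.6682, 0.0161, -0.0417]
[[-0.0045 -0.0034 -0.0002 -0.     -0.     -0.0015]
 [-0.0104 -0.0009 -0.0036 -0.0033  0.0008 -0.0037]
 [ 0.0068  0.018   0.0006  0.     -0.0007  0.0006]
 [ 0.0022  0.0123  0.0048 -0.0003 -0.0015 -0.0003]
 [ 0.0003 -0.0003 -0.0016  0.0188  0.0015  0.0049]]
```

```bash
cat >> fk.py <<'E'
LO=np.array([-2.85,-.5,-1.23,.21,-1.02,.16,-2.73])+.05;HI=np.array([2.85,2.14,1.37,2.46,4.16,2.05,2.73])-.05
z=np.load("fk.npz");PP,SG=z["p"],z["sg"]
def ik(P,r,n=40,seed=0,q0=None):
    g=np.random.default_rng(seed);out=[]
    for i in range(n):
        x0=q0 if q0 is not None and i==0 else g.uniform(LO,HI)
        f=lambda q:np.r_[(fk(q,PP,SG)[0]-P)*3,(fk(q,PP,SG)[1].inv()*r).as_rotvec(),.02*(q-.5*(LO+HI))/(HI-LO)]
        s=least_squares(f,np.clip(x0,LO,HI),bounds=(LO,HI),max_nfev=60)
        if np.abs(s.fun[:6]).max()<.02:out.append((np.min(np.minimum(s.x-LO,HI-s.x)),s.x.round(2)))
    return sorted(out,key=lambda v:-v[0])
def pose(ux,uy,z,tilt,half=0,yaw=0):
    return np.r_[world(ux/1e3,uy/1e3),z/1e3],R.from_euler('z',TH+yaw)*R.from_euler('y',-tilt)*R.from_matrix(np.diag([1,-1,-1.]))*R.from_euler('z',half*np.pi)
E
python3 - <<'E'
from fk import *
for lab,a in(("case",(-58,-25,8)),("tray",(-115,0,8)),("start",(-200,-25,150))):
  for tl in (.785,.6):
    for h in (0,1):
      o=ik(*pose(*a,tl,h),n=14)
      print(lab,tl,h,len(o),[(round(v[0],2),v[1].tolist()) for v in o[:2]])
E
```

```text
case 0.785 0 4 [(np.float64(0.21), [-0.22, 0.64, 0.11, 2.2, 3.26, 0.48, 1.32]), (np.float64(0.21), [-0.22, 0.64, 0.11, 2.2, 3.26, 0.48, 1.32])]
case 0.785 1 6 [(np.float64(0.21), [0.4, 0.76, -0.68, 2.2, 2.59, 0.6, -0.86]), (np.float64(0.21), [0.4, 0.76, -0.68, 2.2, 2.59, 0.6, -0.86])]
case 0.6 0 3 [(np.float64(0.0), [0.11, 0.62, -0.3, 2.1, 2.42, 0.21, 2.29]), (np.float64(0.0), [0.11, 0.62, -0.3, 2.1, 2.42, 0.21, 2.29])]
case 0.6 1 6 [(np.float64(0.29), [0.49, 0.78, -0.82, 2.1, 2.0, 0.5, -0.28]), (np.float64(0.29), [0.49, 0.78, -0.82, 2.1, 2.0, 0.5, -0.28])]
tray 0.785 0 4 [(np.float64(0.1), [-0.24, 0.61, 0.07, 2.31, 3.13, 0.56, 1.42]), (np.float64(0.1), [-0.24, 0.61, 0.07, 2.31, 3.13, 0.56, 1.42])]
tray 0.785 1 6 [(np.float64(0.09), [0.3, 0.7, -0.6, 2.32, 2.66, 0.67, -1.04]), (np.float64(0.09), [0.3, 0.7, -0.6, 2.32, 2.66, 0.67, -1.04])]
tray 0.6 0 4 [(np.float64(0.02), [-0.15, 0.55, -0.04, 2.21, 2.97, 0.23, 1.61]), (np.float64(0.01), [-0.17, 0.55, -0.01, 2.21, 3.02, 0.22, 1.56])]
tray 0.6 1 6 [(np.float64(0.19), [0.42, 0.7, -0.76, 2.22, 2.14, 0.5, -0.52]), (np.float64(0.19), [0.45, 0.72, -0.81, 2.22, 2.12, 0.53, -0.47])]
start 0.785 0 4 [(np.float64(0.0), [-0.09, 0.19, -0.04, 2.41, 3.16, 0.23, 1.47]), (np.float64(0.0), [-0.09, 0.19, -0.04, 2.41, 3.16, 0.23, 1.47])]
start 0.785 1 6 [(np.float64(0.0), [0.05, 0.19, -0.19, 2.41, 3.04, 0.23, -1.54]), (np.float64(0.0), [0.05, 0.19, -0.19, 2.41, 3.04, 0.23, -1.54])]
start 0.6 0 0 []
start 0.6 1 5 [(np.float64(0.0), [0.68, 0.26, -0.9, 2.32, 1.39, 0.21, 0.15]), (np.float64(0.0), [0.68, 0.26, -0.9, 2.32, 1.39, 0.21, 0.15])]
```

Request:
jog_arm(steps=[[[0, 0, -20], [0, 0, -1.6], 0], [[0, 0, -20], [0, 0, -1.6], 0], [[0, 0, -20], [0, 0, -1.6], 0], [[0, 0, -20], [0, 0, -1.6], 0], [[0, 0, -20], [0, 0, -1.6], 0], [[0, 0, -20], [0, 0, -1.6], 0], [[0, 0, -20], [0, 0, -1.6], 0], [[0, 0, -20], [0, 0, -1.6], 0]])

```text
clock: 3.45
tcp_pos: [0.5638, -0.0115, 0.222]
ee_rot: [0.801, 0.507, 0.268, 0.171]
ft_force: [-0.7, 0.1, -0.9]
opening: 0.0851
```

Request:
jog_arm(steps=[[[0, 0, 0], [0, 0, -2.0], 0], [[0, 0, 0], [0, 0, -2.0], 0], [[0, 0, 0], [0, 0, -2.0], 0], [[0, 0, 0], [0, 0, -2.0], 0], [[0, 0, 0], [0, 0, -2.0], 0], [[0, 0, 0], [0, 0, -2.0], 0], [[0, 0, 0], [0, 0, -2.0], 0], [[0, 0, 0], [0, 0, -2.0], 0]])

```text
clock: 4.25
tcp_pos: [0.5638, -0.0115, 0.2219]
ee_rot: [0.375, 0.871, 0.124, 0.293]
ft_force: [0.4, 0.1, 0.2]
opening: 0.0855
```

```bash
sed -i 's/jaw90\*np.pi\/2/jaw90*np.pi/' h.py; python3 -c "
from h import *
go(-190,-30,140,0,.785,1)
go(-58,-25,8,0,.785,1)"
```

```text
now unit [-210.   -50.3  221.9] goal world [0.5831 0.0095 0.14  ] j [ 1.03  0.11 -1.19  2.29  0.84  0.24 -0.14] F [0.4 0.1 0.2]
SHIFT [ 38.8 -10.   76.9] TURN [-0.08  -0.12  -0.836]
now unit [-210.   -50.3  221.9] goal world [0.7149 0.019  0.008 ] j [ 1.03  0.11 -1.19  2.29  0.84  0.24 -0.14] F [0.4 0.1 0.2]
SHIFT [ 28.5  15.4 261.6] TURN [-0.08  -0.12  -0.836]
```

Request:
jog_arm(steps=[[[39, -10, 77], [-0.08, -0.12, -0.836], 0], [[39, -10, 77], [-0.08, -0.12, -0.836], 0], [[39, -10, 77], [-0.08, -0.12, -0.836], 0], [[39, -10, 77], [-0.08, -0.12, -0.836], 0], [[39, -10, 77], [-0.08, -0.12, -0.836], 0], [[39, -10, 77], [-0.08, -0.12, -0.836], 0], [[39, -10, 77], [-0.08, -0.12, -0.836], 0], [[39, -10, 77], [-0.08, -0.12, -0.836], 0]])

```text
clock: 5.05
tcp_pos: [0.5832, 0.0104, 0.1395]
ee_rot: [-0.001, 0.925, 0.01, 0.38]
ft_force: [0.5, -0.9, 0.5]
opening: 0.0854
```

```bash
python3 -c "
from h import *
go(-190,-30,140,0,.785,1)
go(-120,-30,70,0,.785,1)"
```

```text
now unit [-189.9  -29.1  139.5] goal world [0.5831 0.0095 0.14  ] j [ 0.66  0.35 -0.94  2.42  2.26  0.47 -0.73] F [ 0.5 -0.9  0.5]
SHIFT [-0.3 -0.9 -0.4] TURN [-0.005 -0.005 -0.03 ]
now unit [-189.9  -29.1  139.5] goal world [0.6531 0.0119 0.07  ] j [ 0.66  0.35 -0.94  2.42  2.26  0.47 -0.73] F [ 0.5 -0.9  0.5]
SHIFT [-0.8 -0.4 98.6] TURN [-0.005 -0.005 -0.03 ]
```

Request:
jog_arm(steps=[[[0, 0, 35], [0, 0, -0.03], 0], [[0, 0, 70], [0, 0, -0.03], 0], [[0, 0, 105], [0, 0, -0.03], 0], [[0, 0, 135], [0, 0, -0.03], 0], [[0, 0, 160], [0, 0, -0.03], 0], [[0, 0, 172], [0, 0, -0.03], 0], [[0, 0, 180], [0, 0, -0.03], 0], [[0, 0, 180], [0, 0, -0.03], 0]])

```text
clock: 5.85
tcp_pos: [0.7099, 0.0137, 0.0118]
ee_rot: [-0.012, 0.925, 0.005, 0.38]
ft_force: [-0.0, 0.5, -0.2]
opening: 0.0856
```

```bash
python3 - <<'E'
from h import *
go(-58,-25,8,0,.785,1)
a,b=cam("wrist"),cam("scene")
cv2.imwrite("pics/w2.png",np.hstack([a[0],b[0][60:330,100:460].repeat(1,0).__array__() if 0 else cv2.resize(b[0][120:300,180:420],(512,384))])[...,::-1][:, :, :] if 0 else cv2.resize(np.hstack([a[0],cv2.resize(b[0][120:300,180:420],(512,384))]),(800,300))[...,::-1])
E
```

```text
now unit [-63.2 -30.1  11.8] goal world [0.7149 0.019  0.008 ] j [ 0.51  0.8  -0.8   2.18  2.42  0.68 -0.62] F [-0.   0.5 -0.2]
SHIFT [-1.   5.1  6.3] TURN [-0.005 -0.005 -0.007]
```

View pics/w2.png

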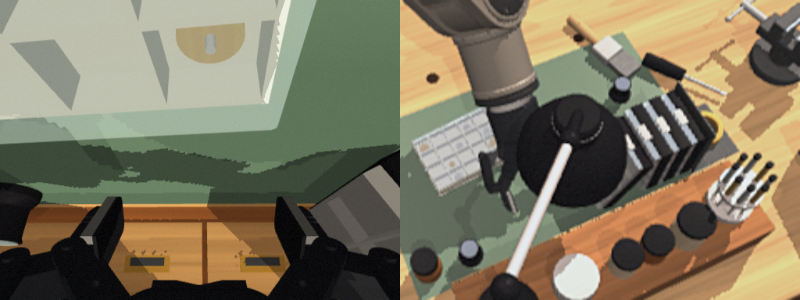

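The wrist view shows a clear gap between the finger at (290,240) and the case at (350,230). The tray is very close to the camera, so I'll check that clearance.

```bash
python3 - <<'E'
from h import *
p=np.array(camera_params("wrist")["tool_from_camera"]);print(p.round(3).tolist())
im,d,K,T=cam("wrist");print("cam world",T[:3,3].round(3), unit(T[:3,3]).round(3)); W=cloud(d,K,T)
print("mind",np.min(d[d>0])); U=unit(W)*1e3
# case face points near finger heights
m=(U[...,1]>20)&(U[...,1]<120)&(U[...,2]>10)&(U[...,2]<100)&(U[...,0]>-116)&(U[...,0]<-20)
v,u=np.nonzero(m&(np.arange(512)[None]>300));q=U[v,u];print(len(q));
for a in range(10,100,15):
    k=(q[:,2]>a)&(q[:,2]<a+15); print(a,k.sum(),np.percentile(q[k],[2,50],axis=0).round(0).tolist() if k.sum()>5 else "")
m=(abs(U[...,2]-26)<4)&(U[...,0]<-130);print("tray ext",np.nanmax(U[...,0][m]))
E
```

```text
[[0.0, 0.952, 0.308, 0.079], [1.0, 0.0, -0.001, -0.0], [-0.001, 0.308, -0.952, -0.143], [0.0, 0.0, 0.0, 1.0]]
cam world [0.553 0.009 0.058] [-0.22  -0.029  0.058]
mind 0.050000362
13253
10 4341 [[-114.0, 42.0, 11.0], [-103.0, 46.0, 19.0]]
25 4703 [[-112.0, 23.0, 25.0], [-92.0, 51.0, 32.0]]
40 2229 [[-116.0, 21.0, 40.0], [-110.0, 33.0, 47.0]]
55 1980 [[-116.0, 21.0, 55.0], [-111.0, 28.0, 60.0]]
70 0 
85 0 
tray ext -159.6391954179113
```

Request:
jog_arm(steps=[[[0, 4, 5], [0, 0, -0.007], 0], [[0, 8, 5], [0, 0, -0.007], 0], [[0, 12, 5], [0, 0, -0.007], 0], [[0, 16, 5], [0, 0, -0.007], 0], [[0, 20, 5], [0, 0, -0.007], 0], [[0, 24, 5], [0, 0, -0.007], 0], [[0, 28, 5], [0, 0, -0.007], 0], [[0, 32, 5], [0, 0, -0.007], 0]])

```text
clock: 6.8
tcp_pos: [0.7125, 0.0461, 0.0086]
ee_rot: [-0.015, 0.925, 0.004, 0.38]
ft_force: [-0.7, -2.8, -0.9]
opening: 0.0853
```

Request:
jog_arm(steps=[[[0, 3, 0], [0, 0, 0], 0], [[0, 6, 0], [0, 0, 0], 0], [[0, 9, 0], [0, 0, 0], 0], [[0, 12, 0], [0, 0, 0], 0], [[0, 15, 0], [0, 0, 0], 0], [[0, 18, 0], [0, 0, 0], 0]])

```text
clock: 7.4
tcp_pos: [0.7129, 0.0585, 0.0084]
ee_rot: [-0.012, 0.925, 0.001, 0.381]
ft_force: [-2.0, -34.5, 6.9]
opening: 0.0852
```

```bash
cat > case.py <<'E'
from h import *
go(-60,35,8,0,.785,1)
im,d,K,T=cam("wrist"); U=unit(cloud(d,K,T))*1e3
np.savez("w.npz",im=im,d=d,K=K,T=T);cv2.imwrite("pics/wc.png",im[...,::-1])
u=np.arange(512)[None]
for x0 in range(-114,-20,15):
  for a in (8,20,35,55,75):
    m=(u>300)&(U[...,0]>x0)&(U[...,0]<x0+15)&(U[...,2]>a)&(U[...,2]<a+12)&(U[...,1]>10)&(U[...,1]<124)
    if m.sum()>15: print("x",x0,"z",a,m.sum(),"y",np.percentile(U[...,1][m],[5,50,95]).round(1))
E
python3 case.py
```

```text
now unit [-58.6  14.5   8.4] goal world [0.7108 0.0789 0.008 ] j [ 0.41  0.81 -0.8   2.17  2.35  0.75 -0.63] F [ -2.  -34.5   6.9]
SHIFT [ 1.3 20.4 -1. ] TURN [-0.014 -0.004 -0.003]
x -114 z 8 1557 y [ 89.7  97.9 105.4]
x -114 z 20 1333 y [ 89.6  95.5 101.5]
x -114 z 35 3282 y [56.7 69.5 95.5]
x -114 z 55 997 y [67.2 74.5 81.1]
x -99 z 8 969 y [62.1 88.7 94.8]
x -99 z 20 1974 y [57.6 87.7 90.2]
x -99 z 35 1048 y [57.5 87.8 89.9]
x -99 z 55 30 y [66.  67.3 69.9]
x -84 z 8 1019 y [57.3 86.3 87.9]
x -84 z 20 1158 y [57.3 86.3 87.9]
x -84 z 35 351 y [57.3 57.8 88. ]
x -69 z 8 492 y [83.9 85.1 86. ]
x -69 z 20 389 y [57.2 85.2 86.1]
x -54 z 8 99 y [82.9 83.7 84.3]
```

View pics/wc.png

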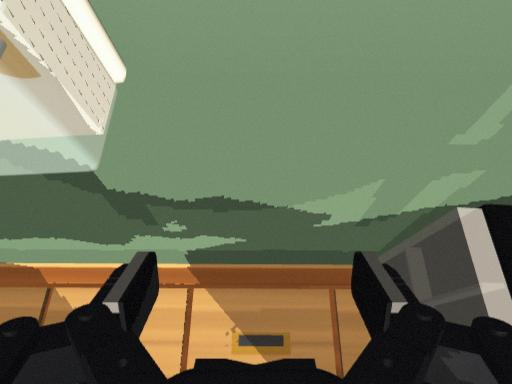

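Request:
jog_arm(steps=[[[0, -4, 0], [0, 0, 0], 0], [[0, -10, 0], [0, 0, 0], 0], [[0, -10, 0], [0, 0, 0], 0]])

```text
clock: 7.75
tcp_pos: [0.7125, 0.0534, 0.0088]
ee_rot: [-0.015, 0.925, 0.004, 0.38]
ft_force: [0.2, -0.8, -0.3]
opening: 0.0852
```

```bash
python3 case.py
```

```text
now unit [-59.2   9.5   8.8] goal world [0.7108 0.0789 0.008 ] j [ 0.43  0.81 -0.8   2.17  2.36  0.73 -0.62] F [ 0.2 -0.8 -0.3]
SHIFT [ 1.1 25.5 -0.1] TURN [-0.005 -0.004 -0.   ]
x -114 z 8 1029 y [ 89.5  95.4 101.6]
x -114 z 20 767 y [89.3 93.1 98.3]
x -114 z 35 2692 y [51.5 61.2 91.7]
x -114 z 55 1179 y [61.4 68.3 75.2]
x -99 z 8 1107 y [55.9 88.9 98.9]
x -99 z 20 2072 y [52.2 88.  95. ]
x -99 z 35 1013 y [52.  87.6 90. ]
x -84 z 8 972 y [52.1 86.9 88.1]
x -84 z 20 1127 y [52.  86.8 88.1]
x -84 z 35 569 y [52.  86.9 88.2]
x -69 z 8 503 y [84.7 85.7 86.6]
x -69 z 20 591 y [52.1 85.6 86.7]
x -54 z 8 296 y [83.5 84.3 85.1]
x -54 z 20 62 y [84.2 84.7 85.4]
```

```bash
python3 -c "
from h import *
go(-25,5,10,0,.82,1)"
```

```text
now unit [-59.3  10.    8.8] goal world [0.7468 0.0501 0.01  ] j [ 0.43  0.81 -0.8   2.17  2.36  0.73 -0.62] F [0.2 0.4 0.3]
SHIFT [-25.2  -4.9  23.3] TURN [-0.004 -0.039 -0.   ]
```

Request:
jog_arm(steps=[[[0, -5, 0], [0, -0.039, 0], 0], [[-8, -5, 7], [0, -0.039, 0], 0], [[-17, -5, 15], [0, -0.039, 0], 0], [[-25, -5, 23], [0, -0.039, 0], 0], [[-25, -5, 23], [0, -0.039, 0], 0]])

```text
clock: 8.3
tcp_pos: [0.7489, 0.0503, 0.011]
ee_rot: [-0.015, 0.917, 0.005, 0.399]
ft_force: [0.7, 0.6, -0.3]
opening: 0.0853
```

Request:
jog_arm(steps=[[[0, 3, 0], [0, 0, 0], 0], [[0, 6, 0], [0, 0, 0], 0], [[0, 8, 0], [0, 0, 0], 0], [[0, 10, 0], [0, 0, 0], 0], [[0, 10, 0], [0, 0, 0], 0]])

```text
clock: 8.8
tcp_pos: [0.7461, 0.0597, 0.0098]
ee_rot: [-0.015, 0.917, 0.004, 0.398]
ft_force: [0.5, -4.1, -0.1]
opening: 0.0857
```

```bash
python3 case.py
```

```text
now unit [-25.4  14.6   9.8] goal world [0.7108 0.0789 0.008 ] j [ 0.41  0.85 -0.8   2.12  2.39  0.75 -0.62] F [ 0.5 -4.1 -0.1]
SHIFT [ 24.9  20.3 -24.1] TURN [-0.005  0.034 -0.   ]
x -114 z 55 541 y [34.6 41.7 49. ]
x -99 z 8 771 y [88.8 89.6 90.4]
x -99 z 20 251 y [88.8 89.6 90.2]
x -99 z 35 132 y [45.6 48.3 83. ]
x -99 z 55 732 y [26.7 34.  75.7]
x -84 z 8 1081 y [89.  89.6 90.3]
x -84 z 20 1251 y [89.  89.6 90.3]
x -84 z 35 3582 y [55.9 71.3 89.8]
x -84 z 55 922 y [66.8 74.  80.7]
x -69 z 8 780 y [89.  89.6 90.2]
x -69 z 20 1649 y [57.3 89.  90.1]
x -69 z 35 1033 y [57.2 59.9 90.1]
x -69 z 55 65 y [65.5 67.  70.1]
x -54 z 8 930 y [57.2 89.3 90.1]
x -54 z 20 1164 y [57.1 89.1 90.1]
x -54 z 35 592 y [57.2 89.  90.1]
x -39 z 8 449 y [70.1 89.5 90. ]
x -39 z 20 610 y [57.2 89.5 90. ]
x -24 z 8 258 y [89.2 89.5 90. ]
x -24 z 20 128 y [89.  89.6 90. ]
```

Request:
jog_arm(steps=[[[0, 1.5, 0], [0, 0, 0], 0], [[0, 3, 0], [0, 0, 0], 0], [[0, 3, 0], [0, 0, 0], 0]])

```text
clock: 9.15
tcp_pos: [0.7462, 0.0596, 0.0094]
ee_rot: [-0.013, 0.917, 0.003, 0.398]
ft_force: [-0.7, -13.8, -0.2]
opening: 0.0854
```

```bash
python3 case.py | grep -E "now|z (8|20)|SHIFT"
```

```text
now unit [-25.3  14.5   9.4] goal world [0.7108 0.0789 0.008 ] j [ 0.41  0.85 -0.79  2.12  2.39  0.75 -0.62] F [ -0.7 -13.8  -0.2]
SHIFT [ 24.8  20.2 -24.6] TURN [-0.01   0.034 -0.002]
x -99 z 8 716 y [88.8 89.6 90.3]
x -99 z 20 213 y [88.9 89.6 90.2]
x -84 z 8 1104 y [88.9 89.6 90.3]
x -84 z 20 1260 y [88.9 89.6 90.4]
x -69 z 8 781 y [89.  89.6 90.2]
x -69 z 20 1702 y [57.4 88.9 90.1]
x -54 z 8 968 y [57.2 89.2 90. ]
x -54 z 20 1140 y [57.2 89.2 90. ]
x -39 z 8 455 y [57.5 89.5 90.1]
x -39 z 20 619 y [57.2 89.4 90.1]
x -24 z 8 267 y [89.  89.5 90. ]
x -24 z 20 133 y [89.1 89.6 90. ]
```

Request:
jog_arm(steps=[[[0, -6, 0], [0, 0, 0], 0], [[0, -14, 0], [0, 0, 0], 0], [[0, -14, -30], [0, 0, 0], 0], [[0, -14, -70], [0, 0, 0], 0], [[0, -14, -110], [0, 0, 0], 0], [[0, -14, -150], [0, 0, 0], 0], [[0, -14, -190], [0, 0, 0], 0], [[0, -14, -200], [0, 0, 0], 0]])

```text
clock: 10.0
tcp_pos: [0.5982, 0.045, 0.1484]
ee_rot: [-0.016, 0.917, 0.004, 0.399]
ft_force: [0.9, 0.4, -1.2]
opening: 0.0855
```

```bash
sed -i 's/.0460\]/.0436]/' h.py; python3 - <<'E'
from h import *
im,d,K,T=cam("wrist");U=unit(cloud(d,K,T))*1e3
go(-230,-120,200,.1,0,.5); go(-230,-120,200,.1,0,1.5);go(-230,-120,200,.1,0,1)
X,Y,Z=np.moveaxis(U,-1,0)
for y0 in range(-180,90,30):
    m=(abs(Y-y0)<15)&(X>-20)&(X<15)&(Z>25)&(Z<60)
    if m.sum()>30:print("front face y",y0,m.sum(),np.median(X[m]).round(1))
z=np.load("top.npz");W=unit(cloud(z["d"],z["K"],z["T"]))*1e3
from fk import *
for a in((-190,0,8,.6,1),(-190,0,8,.5,1),(-271,0,5,0,1),(-201,-196,4,0,.5),(-201,-196,4,0,-.5)):
    o=ik(*pose(*a),n=12);print(a,len(o),[(round(v[0],2),v[1].tolist()) for v in o[:2]])
E
```

```text
now unit [-173.3    7.2  148.7] goal world [ 0.5463 -0.0843  0.2   ] j [ 0.58  0.37 -0.97  2.41  2.21  0.56 -0.7 ] F [ 0.5  1.2 -0. ]
SHIFT [   1.5 -127.6  -75.8] TURN [-0.687  0.612 -1.566]
now unit [-173.3    7.2  148.7] goal world [ 0.5463 -0.0843  0.2   ] j [ 0.58  0.37 -0.97  2.41  2.21  0.56 -0.7 ] F [ 0.5  1.2 -0. ]
SHIFT [   1.5 -127.6  -75.8] TURN [0.596 0.669 1.382]
now unit [-173.3    7.2  148.7] goal world [ 0.5463 -0.0843  0.2   ] j [ 0.58  0.37 -0.97  2.41  2.21  0.56 -0.7 ] F [ 0.5  1.2 -0. ]
SHIFT [   1.5 -127.6  -75.8] TURN [-0.047  0.821 -0.093]
front face y -180 820 -1.7
front face y -150 838 -1.8
front face y -120 828 -1.5
front face y -90 830 -1.6
front face y -60 829 -1.7
front face y -30 835 -1.3
front face y 0 835 -1.5
front face y 30 826 -1.5
front face y 60 836 -1.2
(-190, 0, 8, 0.6, 1) 5 [(np.float64(0.04), [0.46, 0.65, -0.79, 2.37, 2.28, 0.55, -0.69]), (np.float64(0.04), [0.46, 0.65, -0.8, 2.37, 2.28, 0.56, -0.68])]
(-190, 0, 8, 0.5, 1) 6 [(np.float64(0.09), [0.51, 0.66, -0.87, 2.32, 1.95, 0.51, -0.36]), (np.float64(0.09), [0.51, 0.66, -0.87, 2.32, 1.95, 0.51, -0.36])]
(-271, 0, 5, 0, 1) 6 [(np.float64(0.25), [0.35, 0.57, -0.67, 2.16, 0.62, 0.61, 0.85]), (np.float64(0.25), [0.35, 0.57, -0.67, 2.16, 0.62, 0.61, 0.85])]
(-201, -196, 4, 0, 0.5) 11 [(np.float64(0.0), [-0.07, 0.6, 0.31, 1.95, -0.29, 0.64, -2.68]), (np.float64(0.0), [-0.06, 0.6, 0.3, 1.95, -0.29, 0.63, -2.68])]
(-201, -196, 4, 0, -0.5) 8 [(np.float64(0.46), [0.51, 0.62, -0.47, 1.95, 0.44, 0.67, -0.19]), (np.float64(0.43), [0.41, 0.6, -0.32, 1.95, 0.31, 0.64, -0.07])]
```

```bash
sed -i 's/\[.7720,/[.7708,/' h.py; python3 -c "
from h import *
go(-235,-130,180,.0925,0,1.5)"
```

```text
now unit [-172.1    7.2  148.7] goal world [ 0.5404 -0.0944  0.18  ] j [ 0.58  0.37 -0.97  2.41  2.21  0.56 -0.7 ] F [ 0.5  1.2 -0. ]
SHIFT [  20.4 -137.5  -66.7] TURN [0.6   0.668 1.389]
```

Request:
jog_arm(steps=[[[20, -40, -67], [0.12, 0.13, 0.28], 0], [[20, -90, -67], [0.24, 0.27, 0.56], 0], [[20, -138, -67], [0.36, 0.4, 0.83], 0], [[20, -138, -67], [0.48, 0.53, 1.11], 0], [[20, -138, -67], [0.6, 0.668, 1.389], 0], [[20, -138, -67], [0.6, 0.668, 1.389], 0], [[20, -138, -67], [0.6, 0.668, 1.389], 0], [[20, -138, -67], [0.6, 0.668, 1.389], 0]])

```text
clock: 10.85
tcp_pos: [0.5417, -0.0948, 0.1778]
ee_rot: [0.376, 0.905, -0.008, 0.2]
ft_force: [-0.6, -1.3, 0.4]
opening: 0.0855
```

```bash
python3 -c "
from h import *
go(-235,-130,180,.0925,0,1.5)
go(-201,-200,150,.0925,0,1.5)"
```

```text
now unit [-233.8 -130.5  177.8] goal world [ 0.5404 -0.0944  0.18  ] j [ 0.72  0.2  -0.84  2.19  0.68  0.56  0.16] F [-0.6 -1.3  0.4]
SHIFT [ 0.3 -0.2 -2.5] TURN [0.258 0.318 0.647]
now unit [-233.8 -130.5  177.8] goal world [ 0.5768 -0.1632  0.15  ] j [ 0.72  0.2  -0.84  2.19  0.68  0.56  0.16] F [-0.6 -1.3  0.4]
SHIFT [-58.5 -28.8  49.3] TURN [0.258 0.318 0.647]
```

Request:
jog_arm(steps=[[[-20, -20, 0], [0.065, 0.08, 0.16], 0.25], [[-40, -29, 20], [0.13, 0.16, 0.32], 0.25], [[-59, -29, 49], [0.195, 0.24, 0.485], 0.25], [[-59, -29, 49], [0.258, 0.318, 0.647], 0.25], [[-59, -29, 49], [0.258, 0.318, 0.647], 0.25], [[-59, -29, 49], [0.258, 0.318, 0.647], 0.25], [[-59, -29, 49], [0.258, 0.318, 0.647], 0.25]])

```text
clock: 11.55
tcp_pos: [0.5778, -0.1639, 0.1501]
ee_rot: [0.658, 0.753, 0.0, 0.002]
ft_force: [0.8, 0.4, 1.4]
opening: 0.0641
```

```bash
cat > tray.py <<'E'
from h import *
for n in ("top","scene"):
    im,d,K,T=cam(n);U=unit(cloud(d,K,T))*1e3;X,Y,Z=np.moveaxis(U,-1,0)
    hs=cv2.cvtColor(im,cv2.COLOR_RGB2HSV).astype(int)
    m=(abs(Z-25.5)<5)&(hs[...,1]<60)&(hs[...,2]>70)&(X<5)&(X>-320)&(abs(Y)<200)
    m=cv2.morphologyEx(m.astype(np.uint8),cv2.MORPH_CLOSE,np.ones((5,5)))
    nc,l,st,c=cv2.connectedComponentsWithStats(m)
    if nc>1:
        q=(l==1+np.argmax(st[1:,4]))&(abs(Z-25.5)<6);r=cv2.minAreaRect(np.c_[X[q],Y[q]].astype(np.float32))
        print(n,q.sum(),[np.round(v,1) for v in r])
E
python3 -c "
from h import *
go(-201,-197,4,.0925,0,1.5)
im,d,K,T=cam('wrist');cv2.imwrite('pics/w3.png',im[...,::-1])
U=unit(cloud(d,K,T))*1e3;X,Y,Z=np.moveaxis(U,-1,0)
hs=cv2.cvtColor(im,cv2.COLOR_RGB2HSV).astype(int)
m=(abs(Z-25)<5)&(hs[...,1]<70)&(hs[...,2]>70)&(Y<-50)
l=cv2.connectedComponentsWithStats(m.astype(np.uint8));k=1+np.argmax(l[2][1:,4]);m=l[1]==k
e=[[x,Y[m&(abs(X-x)<4)].min().round(1)] for x in range(-245,-155,10) if (m&(abs(X-x)<4)).sum()>5];print(e)
"; python3 tray.py
```

```text
now unit [-200.1 -200.7  150.1] goal world [ 0.5767 -0.1602  0.004 ] j [ 0.73  0.48 -0.72  1.82  0.38  0.98 -0.02] F [0.8 0.4 1.4]
SHIFT [  4.3  -1.1 146.1] TURN [0.003 0.004 0.007]
[[-245, np.float64(-174.0)], [-235, np.float64(-173.1)], [-225, np.float64(-173.0)], [-215, np.float64(-172.0)], [-205, np.float64(-170.9)], [-195, np.float64(-170.0)], [-185, np.float64(-168.8)], [-175, np.float64(-167.8)], [-165, np.float64(-167.1)]]
top 2021 [array([-207.2,  -91.2]), array([ 99.2, 158.8]), np.float64(5.3)]
scene 1998 [array([-207.8,  -89.4]), array([100.8, 159.7]), np.float64(5.5)]
```

Request:
jog_arm(steps=[[[0, 0, 40], [0, 0, 0], 0.25], [[0, 0, 80], [0, 0, 0], 0.25], [[0, 0, 115], [0, 0, 0], 0.25], [[0, 0, 135], [0, 0, 0], 0.25], [[0, 0, 146], [0, 0, 0], 0.25], [[0, 0, 146], [0, 0, 0], 0.25]])

```text
clock: 12.3
tcp_pos: [0.5775, -0.1637, 0.0044]
ee_rot: [0.659, 0.752, -0.0, 0.002]
ft_force: [-0.0, -0.3, 0.6]
opening: 0.0639
```

```bash
python3 -c "
from h import *
go(-206,-100,4,0,0,1.5)"
```

```text
now unit [-200.3 -200.5    4.4] goal world [ 0.5684 -0.0634  0.004 ] j [ 0.63  0.67 -0.61  1.9   0.55  0.74 -0.16] F [-0.  -0.3  0.6]
SHIFT [1.006e+02 4.200e+00 1.000e-01] TURN [0.003 0.003 0.098]
```

Push slowly to the left, straight first and then turning to square.

Request:
jog_arm(steps=[[[6, 0, 0], [0, 0, 0], 0.25], [[12, 0, 0], [0, 0, 0], 0.25], [[18, 0, 0], [0, 0, 0], 0.25], [[24, 1, 0], [0, 0, 0.01], 0.25], [[31, 1, 0], [0, 0, 0.025], 0.25], [[38, 1.5, 0], [0, 0, 0.035], 0.25], [[45, 2, 0], [0, 0, 0.045], 0.25], [[52, 2, 0], [0, 0, 0.055], 0.25]])

```text
clock: 13.1
tcp_pos: [0.5734, -0.1117, 0.0049]
ee_rot: [0.68, 0.733, 0.0, 0.002]
ft_force: [-0.3, -3.0, 1.2]
opening: 0.0642
```

```bash
python3 -c "
from h import *
go(-206,-95,4,0,0,1.5)"; python3 tray.py
```

```text
now unit [-202.6 -148.4    4.9] goal world [ 0.5682 -0.0584  0.004 ] j [ 0.54  0.64 -0.6   1.94  0.54  0.72 -0.31] F [-0.3 -3.   1.2]
SHIFT [53.5 -1.2  0.7] TURN [0.004 0.003 0.041]
top 1720 [array([-204.9,  -54.5]), array([ 99.1, 153.7]), np.float64(2.3)]
scene 1546 [array([-204.6,  -53.4]), array([ 99.2, 158.3]), np.float64(2.6)]
```

Request:
jog_arm(steps=[[[7, 0, 0], [0, 0, 0.01], 0.25], [[14, 0, 0], [0, 0, 0.02], 0.25], [[21, -0.5, 0], [0, 0, 0.03], 0.25], [[28, -0.5, 0], [0, 0, 0.041], 0.25], [[35, -1, 0], [0, 0, 0.041], 0.25], [[42, -1, 0], [0, 0, 0.041], 0.25], [[49, -1, 0], [0, 0, 0.041], 0.25], [[54, -1, 0], [0, 0, 0.041], 0.25]])

```text
clock: 14.0
tcp_pos: [0.5683, -0.0577, 0.0047]
ee_rot: [0.694, 0.72, 0.0, 0.002]
ft_force: [-0.3, -1.5, 0.5]
opening: 0.0641
```

Request:
jog_arm(steps=[[[0, 0, 0], [0, 0, 0], 0.25]])

```text
clock: 14.1
tcp_pos: [0.5683, -0.0574, 0.0047]
ee_rot: [0.694, 0.72, 0.001, 0.002]
ft_force: [1.0, -0.1, -0.8]
opening: 0.064
```

```bash
python3 -c "
from h import *
go(-206,-91,4,0,0,1.5)"; python3 tray.py
```

```text
now unit [-205.9  -94.     4.7] goal world [ 0.5681 -0.0545  0.004 ] j [ 0.45  0.63 -0.59  1.97  0.54  0.7  -0.44] F [ 1.  -0.1 -0.8]
SHIFT [ 3.  -0.1  0.7] TURN [0.004 0.002 0.002]
top 1525 [array([-204.5,    6.3]), array([ 99.4, 142.2]), np.float64(0.1)]
scene 1026 [array([-219. ,  -10.1]), array([ 84.4, 181.5]), np.float64(32.1)]
```

Request:
jog_arm(steps=[[[1.5, 0, 0], [0, 0, 0], 0.25], [[2.7, 0, 0], [0, 0, 0], 0.25], [[2.7, 0, 0], [0, 0, 0], 0.25], [[-8, 0, 0], [0, 0, 0], 0.25], [[-18, 0, 0], [0, 0, 0], 0.25], [[-18, 0, -40], [0, 0, 0], 0.25], [[-18, 0, -80], [0, 0, 0], 0.25], [[-18, 0, -110], [0, 0, 0], 0.25]])

```text
clock: 15.0
tcp_pos: [0.5688, -0.0773, 0.1168]
ee_rot: [0.695, 0.719, 0.001, 0.003]
ft_force: [-0.3, 0.8, -0.4]
opening: 0.0641
```

```bash
python3 -c "
from h import *
go(-290,0,120,0,0,1)"
```

```text
now unit [-206.  -113.9  116.8] goal world [0.481  0.0336 0.12  ] j [ 0.57  0.48 -0.69  1.91  0.39  0.89 -0.29] F [-0.3  0.8 -0.4]
SHIFT [113.8 -84.   -3.9] TURN [ 1.000e-03  6.000e-03 -1.571e+00]
```

Request:
jog_arm(steps=[[[30, -40, -3], [0, 0, -1.571], 0], [[70, -70, -3], [0, 0, -1.571], 0], [[100, -84, -3], [0, 0, -1.571], 0], [[114, -84, -3], [0, 0, -1.571], 0], [[114, -84, -3], [0, 0, -1.571], 0], [[114, -84, -3], [0, 0, -1.571], 0], [[114, -84, -3], [0, 0, -1.571], 0], [[114, -84, -3], [0, 0, -1.571], 0]])

```text
clock: 15.8
tcp_pos: [0.4808, 0.0338, 0.1171]
ee_rot: [0.165, 0.986, -0.001, 0.002]
ft_force: [0.2, -0.0, 0.7]
opening: 0.0854
```

```bash
python3 -c "
from h import *
go(-290,0,3,0,0,1)"; python3 tray.py
```

```text
now unit [-2.902e+02  2.000e-01  1.171e+02] goal world [0.481  0.0336 0.003 ] j [ 0.66  0.44 -1.04  2.09  0.51  0.88  0.57] F [ 0.2 -0.   0.7]
SHIFT [3.000e-01 1.000e-01 1.141e+02] TURN [-0.003  0.004 -0.365]
top 1017 [array([-203.7,   -1.2]), array([ 98.4, 158.7]), np.float64(0.1)]
scene 1229 [array([-204.8,    0.4]), array([ 99.5, 159.1]), np.float64(0.6)]
```

Request:
jog_arm(steps=[[[0, 0, 30], [0, 0, -0.15], 0], [[0, 0, 60], [0, 0, -0.3], 0], [[0, 0, 85], [0, 0, -0.365], 0], [[0, 0, 105], [0, 0, -0.365], 0], [[0, 0, 114], [0, 0, -0.365], 0], [[0, 0, 114], [0, 0, -0.365], 0]])

```text
clock: 16.5
tcp_pos: [0.4806, 0.0342, 0.0024]
ee_rot: [-0.013, 1.0, -0.001, 0.001]
ft_force: [0.6, 0.6, -0.1]
opening: 0.0854
```

```bash
python3 -c "
from h import *
go(-195,0,3,0,0,1)"
```

```text
now unit [-290.4    0.6    2.4] goal world [0.5759 0.0369 0.003 ] j [ 0.55  0.65 -0.93  2.15  0.81  0.74  0.67] F [ 0.6  0.6 -0.1]
SHIFT [-95.4   0.2  -0.3] TURN [-0.003  0.002 -0.008]
```

Request:
jog_arm(steps=[[[-12, 0, 0], [0, 0, -0.008], 0], [[-22, 0, 0], [0, 0, -0.008], 0], [[-29, 0, 0], [0, 0, -0.008], 0], [[-36, 0, 0], [0, 0, -0.008], 0], [[-43, 0, 0], [0, 0, -0.008], 0], [[-50, 0, 0], [0, 0, -0.008], 0], [[-57, 0, 0], [0, 0, -0.008], 0], [[-64, 0, 0], [0, 0, -0.008], 0]])

```text
clock: 17.3
tcp_pos: [0.5455, 0.0363, 0.0033]
ee_rot: [-0.019, 1.0, -0.001, 0.002]
ft_force: [-2.8, 0.5, 1.4]
opening: 0.0853
```

Request:
jog_arm(steps=[[[-7, 0, 0], [0, 0, 0], 0], [[-14, 0, 0], [0, 0, 0], 0], [[-21, 0, 0], [0, 0, 0], 0], [[-27, 0, 0], [0, 0, 0], 0], [[-31, 0, 0], [0, 0, 0], 0], [[-31, 0, 0], [0, 0, 0], 0], [[-20, 0, 0], [0, 0, 0], 0], [[-11, 0, 0], [0, 0, 0], 0]])

```text
clock: 18.1
tcp_pos: [0.5547, 0.0368, 0.0033]
ee_rot: [-0.019, 1.0, -0.001, 0.002]
ft_force: [-0.5, 0.1, -0.3]
opening: 0.0855
```

```bash
python3 -c "
from h import *
go(-215,0,8,0,.5,1)"; python3 tray.py
```

```text
now unit [-216.2    0.6    3.3] goal world [0.5559 0.0362 0.008 ] j [ 0.51  0.73 -0.91  1.99  0.8   0.82  0.75] F [-0.5  0.1 -0.3]
SHIFT [-1.3 -0.6 -4.7] TURN [-0.002 -0.497  0.004]
top 358 [array([-107.5,  -61.1]), array([85.6, 54.7]), np.float64(48.7)]
scene 633 [array([-134.2,  -48.6]), array([ 61.8, 100.6]), np.float64(89.0)]
```

Request:
jog_arm(steps=[[[0, 0, -40], [0, -0.1, 0.004], 0], [[0, 0, -40], [0, -0.2, 0.004], 0], [[0, 0, -40], [0, -0.3, 0.004], 0], [[0, 0, -40], [0, -0.4, 0.004], 0], [[0, 0, -40], [0, -0.5, 0.004], 0], [[0, 0, -40], [0, -0.5, 0.004], 0], [[0, 0, -40], [0, -0.5, 0.004], 0]])

```text
clock: 18.9
tcp_pos: [0.5551, 0.0373, 0.0436]
ee_rot: [-0.017, 0.968, 0.003, 0.25]
ft_force: [0.3, -0.2, 0.0]
opening: 0.086
```

```bash
python3 -c "
from h import *
go(-212,0,8,0,.5,1)"; python3 tray.py
```

```text
now unit [-215.8    1.1   43.6] goal world [0.5589 0.0363 0.008 ] j [ 0.42  0.48 -0.76  2.35  1.8   0.41 -0.31] F [ 0.3 -0.2  0. ]
SHIFT [13.9 -1.  33. ] TURN [-0.002  0.006  0.002]
top 1873 [array([-134.2,   10. ]), array([ 99.4, 180.3]), np.float64(0.2)]
scene 631 [array([-134.3,  -48.6]), array([62.1, 99.9]), np.float64(88.7)]
```

```bash
python3 -c "
from h import *
go(-212,0,0,0,.5,1); go(-112,0,0,0,.6,1)"
```

```text
now unit [-216.1    0.8   43.1] goal world [0.5589 0.0363 0.    ] j [ 0.42  0.48 -0.76  2.35  1.8   0.41 -0.3 ] F [ 0.2 -0.6 -0.2]
SHIFT [17.2 -0.7 39.8] TURN [-0.002  0.003  0.001]
now unit [-216.1    0.8   43.1] goal world [0.6589 0.0397 0.    ] j [ 0.42  0.48 -0.76  2.35  1.8   0.41 -0.3 ] F [ 0.2 -0.6 -0.2]
SHIFT [-70.4  -0.7  88. ] TURN [-0.002 -0.097  0.001]
```

Request:
jog_arm(steps=[[[6, -0.7, 14], [0, 0, 0], 0], [[12, -0.7, 28], [0, 0, 0], 0], [[17, -0.7, 39.8], [0, 0, 0], 0], [[17, -0.7, 39.8], [0, 0, 0], 0], [[8, -0.7, 44.6], [0, -0.01, 0], 0], [[0, -0.7, 49], [0, -0.02, 0], 0], [[-6, -0.7, 52.4], [0, -0.026, 0], 0], [[-12, -0.7, 55.7], [0, -0.032, 0], 0]])

```text
clock: 19.8
tcp_pos: [0.594, 0.0373, 0.0008]
ee_rot: [-0.016, 0.964, 0.003, 0.265]
ft_force: [-2.4, -0.3, 2.1]
opening: 0.0854
```

```bash
python3 -c "
from h import *
go(-112,0,0,0,.6,1)"; python3 tray.py
```

```text
now unit [-177.    -0.2    0.8] goal world [0.6589 0.0397 0.    ] j [ 0.43  0.64 -0.77  2.29  2.01  0.53 -0.43] F [-2.4 -0.3  2.1]
SHIFT [-55.4   0.3  33.9] TURN [-0.002 -0.063  0.   ]
top 1803 [array([-129.9,   10. ]), array([103. , 180.7]), np.float64(0.2)]
scene 635 [array([-131. ,  -49.9]), array([108.5,  57.8]), np.float64(0.2)]
```

Request:
jog_arm(steps=[[[-7, 0, 4.2], [0, -0.008, 0], 0], [[-14, 0, 8.5], [0, -0.016, 0], 0], [[-21, 0, 12.8], [0, -0.024, 0], 0], [[-28, 0, 17], [0, -0.032, 0], 0], [[-35, 0, 21.4], [0, -0.04, 0], 0], [[-42, 0, 25.7], [0, -0.048, 0], 0], [[-49, 0, 30], [0, -0.056, 0], 0], [[-53, 0, 32.5], [0, -0.063, 0], 0]])

```text
clock: 20.7
tcp_pos: [0.6562, 0.0394, -0.0005]
ee_rot: [-0.016, 0.955, 0.004, 0.295]
ft_force: [-3.4, 0.2, 2.5]
opening: 0.0854
```

```bash
cat > w.py <<'E'
from h import *
go(-103,0,0,0,.6,1)
im,d,K,T=cam("wrist");U=unit(cloud(d,K,T))*1e3;X,Y,Z=np.moveaxis(U,-1,0)
cv2.imwrite("pics/w4.png",im[...,::-1])
hs=cv2.cvtColor(im,cv2.COLOR_RGB2HSV).astype(int)
m=(abs(Z-25)<4)&(hs[...,1]<70)&(hs[...,2]>60)&(X<3)&(X>-170)&(abs(Y)<89)
print(m.sum())
for y0 in(-70,-40,0,40,70):
    k=m&(abs(Y-y0)<8)
    if k.sum()>10: print("y",y0,"x range",np.percentile(X[k],[.5,99.5]).round(1))
for x0 in(-100,-80,-60,-30,-15):
    k=m&(abs(X-x0)<6)
    if k.sum()>10: print("x",x0,"y range",np.percentile(Y[k],[.5,99.5]).round(1))
k=(Z>40)&(Z<100)&(Y>80)&(Y<100)&(X>-110)&(X<-20);print("case",k.sum(),np.median(Y[k]) if k.any() else "")
k=(abs(X)<15)&(Z>40)&(Z<60)&(abs(Y)<80);print("front",k.sum(),np.median(X[k]))
E
python3 w.py;python3 tray.py
```

```text
now unit [-114.6   -0.3   -0.5] goal world [0.6679 0.04   0.    ] j [ 0.42  0.71 -0.76  2.2   2.08  0.55 -0.43] F [-3.4  0.2  2.5]
SHIFT [-9.9  0.3  6.1] TURN [-0.002 -0.    -0.   ]
11882
y -70 x range [-116.4  -23.4]
y -40 x range [-147.8  -34.2]
y 0 x range [-116.2  -20.9]
y 40 x range [-148.2  -20.9]
y 70 x range [-116.4  -20.7]
x -100 y range [-50.5  50. ]
x -80 y range [-58.6  57.6]
x -60 y range [-63.4  62. ]
x -30 y range [-62.9  65. ]
x -15 y range [-42.7  65.5]
case 1 91.64967200914883
front 0 nan
top 702 [array([-77.3,   8.6]), array([ 94.7, 187.3]), np.float64(6.9)]
scene 566 [array([-36.7,  13.7]), array([162.4,  44.3]), np.float64(88.7)]
  return _methods._mean(a, axis=axis, dtype=dtype,
  ret = ret.dtype.type(ret / rcount)
```

Request:
jog_arm(steps=[[[-3, 0, 1.9], [0, 0, 0], 0], [[-6, 0, 3.7], [0, 0, 0], 0], [[-8.5, 0, 5.2], [0, 0, 0], 0], [[-10, 0, 6.2], [0, 0, 0], 0], [[-11, 0, 6.8], [0, 0, 0], 0], [[-11, 0, 6.8], [0, 0, 0], 0]])

```text
clock: 21.45
tcp_pos: [0.6685, 0.0398, 0.0001]
ee_rot: [-0.016, 0.955, 0.004, 0.295]
ft_force: [-0.4, -0.1, -1.7]
opening: 0.0856
```

Request:
jog_arm(steps=[[[-0.8, 0, 0.5], [0, 0, 0], 0], [[-1.6, 0, 1], [0, 0, 0], 0]])

```text
clock: 21.65
tcp_pos: [0.6701, 0.0399, 0.0001]
ee_rot: [-0.016, 0.955, 0.004, 0.295]
ft_force: [-1.6, -0.0, -0.1]
opening: 0.0854
```

```bash
python3 w.py 2>/dev/null
```

```text
now unit [-1.008e+02 -2.000e-01  1.000e-01] goal world [0.6679 0.04   0.    ] j [ 0.41  0.71 -0.75  2.17  2.05  0.54 -0.4 ] F [-1.6 -0.  -0.1]
SHIFT [ 1.9  0.2 -1.1] TURN [-0.002 -0.001  0.   ]
12165
y -70 x range [-102.6  -21.3]
y -40 x range [-133.9  -17.7]
y 0 x range [-102.1   -7.6]
y 40 x range [-133.7   -7.2]
y 70 x range [-102.2   -5. ]
x -100 y range [-79.3  76.2]
x -80 y range [-53.   52.7]
x -60 y range [-60.7  59.9]
x -30 y range [-64.8  64.6]
x -15 y range [-51.5  66. ]
case 1 91.56830461490142
front 0 nan
```

Request:
jog_arm(steps=[[[-0.8, 0, 0.5], [0, 0, 0], 0], [[-1.6, 0, 1], [0, 0, 0], 0], [[-1.6, 0, 1], [0, 0, 0], 0]])

```text
clock: 22.0
tcp_pos: [0.6718, 0.04, 0.0001]
ee_rot: [-0.016, 0.955, 0.004, 0.295]
ft_force: [-5.1, 0.5, 1.4]
opening: 0.0852
```

Request:
jog_arm(steps=[[[-0.8, 0, 0.5], [0, 0, 0], 0], [[-0.8, 0, 0.5], [0, 0, 0], 0]])

```text
clock: 22.2
tcp_pos: [0.672, 0.04, -0.0001]
ee_rot: [-0.016, 0.956, 0.004, 0.294]
ft_force: [-12.0, -1.4, 7.5]
opening: 0.0854
```

Home against the unit at 12 N. Backing off along +x tool, then checking.

Request:
jog_arm(steps=[[[5, 0, -3.5], [0, 0, 0], 0], [[16, 0, -12], [0, 0, 0], 0], [[16, 0, -40], [0, 0, 0], 0], [[16, 0, -80], [0, 0, 0], 0], [[16, 0, -120], [0, 0, 0], 0], [[16, 0, -140], [0, 0, 0], 0], [[16, 0, -140], [0, 0, 0], 0]])

```text
clock: 22.9
tcp_pos: [0.58, 0.0367, 0.1093]
ee_rot: [-0.017, 0.955, 0.003, 0.296]
ft_force: [0.1, -0.5, -0.7]
opening: 0.0855
```

```bash
python3 w.py 2>/dev/null; python3 - <<'E'
from h import *
im,d,K,T=cam("wrist");U=unit(cloud(d,K,T))*1e3;X,Y,Z=np.moveaxis(U,-1,0)
hs=cv2.cvtColor(im,cv2.COLOR_RGB2HSV).astype(int)
m=(abs(Z-24)<6)&(X<5)&(X>-110)
for x0 in(-90,-70,-50,-30):
    k=m&(abs(X-x0)<5)&(abs(Y)<88); c=(Z>30)&(Z<100)&(abs(X-x0)<5)&(Y>82)&(Y<100)
    print(x0,k.sum(),np.percentile(Y[k],[.5,99.5]).round(1) if k.sum()>20 else "",c.sum(),np.median(Y[c]).round(1) if c.any() else "")
E
```

```text
now unit [-190.9   -0.4  109.3] goal world [0.6679 0.04   0.    ] j [ 0.44  0.35 -0.77  2.33  1.75  0.36 -0.27] F [ 0.1 -0.5 -0.7]
SHIFT [-10.5   0.9 139.9] TURN [-0.004  0.002  0.002]
8868
y -70 x range [-100.8   -4.4]
y -40 x range [-100.5   -5. ]
y 0 x range [-100.6   -5.1]
y 40 x range [-100.5   -5.5]
y 70 x range [-100.7   -3. ]
x -100 y range [-79.1  76.7]
x -80 y range [-79.   76.8]
x -60 y range [-79.3  76.5]
x -30 y range [-77.9  75.8]
x -15 y range [-78.1  76. ]
case 681 92.25343029989213
front 2929 -0.3533810373385013
-90 1128 [-79.1  76.8] 116 92.1
-70 942 [-79.   76.2] 55 92.1
-50 826 [-78.6  76.3] 20 92.0
-30 713 [-79.   76.3] 140 92.0
```

View pics/w4.png

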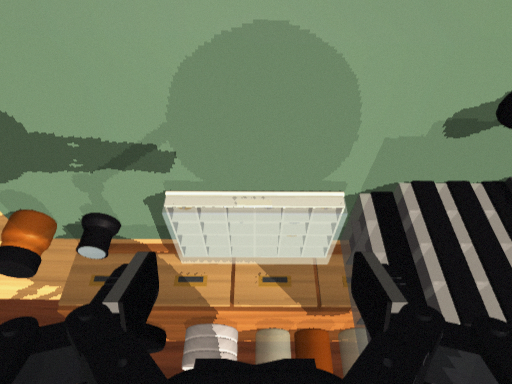

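The wrist view shows the tray square against the unit (165–345, 192–262), the case flush in the row (right), and loupe_a and jar in place. Final check on the other objects.

```bash
python3 - <<'E'
from h import *
for n in("top","scene"):
    z=np.load(n+".npz");A=unit(cloud(z["d"],z["K"],z["T"]))*1e3
    im,d,K,T=cam(n);B=unit(cloud(d,K,T))*1e3
    for nm,x,y,h in(("loupe_a",-44,-157,34),("jar",-50,-222,55),("tin",-68,-314,28),("loupe_b",-198,178,34),("holder",-76,270,16),("brush",-266,203,20),("screwdr",-176,290,20),("rowtop",-70,160,120),("shade",-55,0,250)):
        o=[]
        for U in(A,B):
            m=(abs(U[...,2]-h)<max(8,h*.3))&(np.hypot(U[...,0]-x,U[...,1]-y)<60)
            o+= [m.sum(),np.median(U[m],axis=0).round(1).tolist() if m.any() else 0]
        print(n,nm,*o)
    m=(B[...,2]>112)&(B[...,2]<128)&(B[...,1]>60)&(B[...,1]<225)&(B[...,0]<0)&(B[...,0]>-130)
    print("row+case top: y",np.percentile(B[m][:,1],[1,99]).round(1),"x",np.percentile(B[m][:,0],[1,99]).round(1))
    cv2.imwrite(f"pics/end_{n}.png",im[...,::-1])
E
```

```text
top loupe_a 142 [-41.8, -158.2, 33.9] 157 [-40.4, -158.1, 33.4]
top jar 177 [-50.4, -219.0, 54.1] 175 [-50.2, -219.2, 54.7]
top tin 481 [-68.9, -315.6, 27.9] 484 [-69.3, -315.1, 28.1]
top loupe_b 88 [-196.9, 179.9, 34.5] 90 [-197.1, 179.5, 34.5]
top holder 213 [-75.8, 269.3, 15.8] 217 [-75.6, 271.4, 15.2]
top brush 525 [-264.2, 203.2, 18.3] 523 [-264.3, 203.4, 18.5]
top screwdr 225 [-195.9, 276.0, 21.9] 217 [-195.8, 277.5, 22.2]
top rowtop 1454 [-72.8, 160.1, 118.8] 1452 [-72.9, 160.6, 119.5]
top shade 1982 [-64.7, -1.1, 255.3] 1994 [-64.7, -1.3, 255.3]
row+case top: y [ 93.1 214. ] x [-115.1  -14.8]
scene loupe_a 141 [-43.6, -157.3, 33.5] 142 [-43.4, -157.6, 33.5]
scene jar 234 [-48.4, -220.0, 54.2] 236 [-48.4, -219.8, 54.2]
scene tin 698 [-66.4, -313.9, 28.0] 695 [-66.6, -314.0, 27.9]
scene loupe_b 88 [-195.1, 180.2, 34.1] 88 [-194.9, 180.1, 34.5]
scene holder 103 [-75.7, 289.5, 15.1] 100 [-75.1, 290.2, 15.9]
scene brush 424 [-261.3, 204.3, 18.5] 430 [-262.2, 204.2, 18.4]
scene screwdr 220 [-192.9, 276.0, 21.5] 214 [-193.7, 275.6, 21.9]
scene rowtop 1630 [-64.8, 161.2, 119.0] 1599 [-65.4, 162.6, 119.4]
scene shade 2368 [-40.6, -8.5, 254.7] 2362 [-40.8, -8.3, 254.7]
row+case top: y [ 94.2 215.7] x [-113.8  -12.6]
```

View pics/end_scene.png

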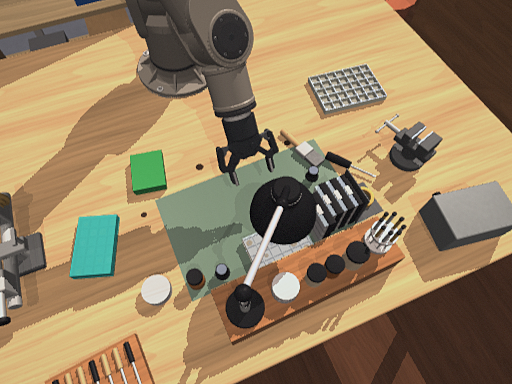

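The scene view shows the tray under the lamp (270,248), the four cases upright (345,200), the gripper clear at (245,160), and everything else unmoved.

```bash
python3 -c "
from h import *
print(job_done())"
```

```text
the job is handed in; nothing more can be done
None
```

The slumped case is back upright against the row. The covered tray is home against the drawer unit under the lamp. I handed the job in at about 23 s of the 72 s allowed.

**Case:** I pushed it low to the left with the tilted, open gripper. The first push (34.5 N) stood it up but left its front turned about 5° into the row. A second push farther back squared it, and it did not move under a 14 N pressing force. Its right face last read y = 92.0–92.1 mm along its length (home is 92). However, I had aligned my y axis to that face once the case was seated, so this shows it stayed square and still, not an independent position.

**Tray:** I slid it left from its right end, then forward with both fingers until it met the unit; the force rose to 12 N and I backed off. Its near edge reads x = -100.5 to -100.8 mm along its length (ideal -100), so it is square and home.

**Disagreement on centring:** the final wrist view puts the tray about 1 mm right of centre. Earlier views, taken before the forward slide, gave -1.2 mm (top) and +0.4 mm (scene). That is within the 2 mm camera calibration, so I left it.

**Other things:** both cameras show the lamp and the loose items where they started, to about 2 mm or better. The gripper was touching nothing at hand-in.

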